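# Shut the moisture analyser's hood and start the measurement

### The job

A piece of mortar lies weighed in the dish of the moisture analyser. Gently tip the raised round heating hood down with your fingertips until it is fully shut, then press the start key (the largest key, at the right of the console) right down and let it go. Only push: do not lift the hood, press the other two keys, shift the dish or disturb anything else on the bench, and finish with the hood still shut.

Things in the scene. Friction and masses are not known exactly. Their poses are not given: they have to be found in the camera images.
- analyser: Moisture analyser, pale grey, fixed: 310 mm deep (its x), 210 wide (its y), 142 high when shut. Origin: centre of its footprint on the bench. Its front (-x) roughly faces the robot; +x to its rear, +y to the left as seen from in front, z up. The front 95 mm is a console sloping down to the front at 0.27 rad, with display and three round keys; behind it a flat deck 75 mm high, with dish and hood.
- hood (a joint): Hood angle in rad: 0 = shut, grows as its front rises, stop at 1.35. Starts well open. The hinge is stiff (friction 0.6 N m; hood about 0.45 kg): it stays wherever it is left and does not drop shut, so it must be pushed all the way. Near its front edge that takes about 1 to 5 N.
- hood_hinge (a point): Middle of the hood's hinge axis, at x = +130 mm, y = 0, z = 87 mm in the analyser's frame. The axis runs along the analyser's y.
- hood_top (a point): Centre of the hood's flat outer top (disc of radius 60 mm); moves with the hood. Its z axis is the outward normal, its -x axis points to the hood's front. Shut, it is 100 mm in front of the hinge axis and 55 mm above it. The hood is a hollow dome, 172 mm across its lower rim, 65 mm deep; a 70 mm wide dark lip ends 202 mm from the hinge axis. Free space behind the raised hood.
- start_key (a joint): Travel in m of the start key, into the console: 0 = up, 0.004 = fully down. Spring return: about 1.2 N to start moving, 4.4 N fully down.
- start_key_top (a point): Centre of the top of the start key: the largest of the three keys (round, 27 mm in diameter, standing 6 mm proud), alone at the right of the console. The point's z axis is the key's outward axis (leans 0.27 rad to the front).
- tare_key (a joint): Travel in m of the tare key: small round key, 16 mm in diameter, the rear one of two at the left of the console, about 146 mm from the start key. 0 = up. Not to be pressed.
- menu_key (a joint): Travel in m of the menu key: the same small key, the front one of the two at the left of the console. 0 = up. Not to be pressed.
- sample_dish: Round aluminium dish, 92 mm in diameter, 7 mm high, with a grey disc of mortar (48 mm across) in it; loose on its support in the middle of the deck under the hood, inside a fixed ring 17 mm high. Origin: centre of its underside. Leave it.
- sample_jar: Jar, 60 mm in diameter, 85 mm high, beside the analyser on its left. Origin under its centre. Bystander.
- spare_dishes: Small stack of aluminium dishes, 92 mm in diameter, 18 mm high, beside the analyser on its right. Origin under its centre. Bystander.
- spatula: Spatula lying beside the analyser's console on its left. Origin under its middle. Bystander.
- flow_mould: Open steel cone mould, 110 mm wide at its foot, 60 mm high, standing well to the left. Origin under its centre. Bystander.
- tamper: White tamper standing on end, 36 mm in diameter, 146 mm high, to the left. Origin under its centre. Bystander.
- prism_a: Grey mortar prism, 160 x 40 x 40 mm, lying well to the right. Origin under its centre. Bystander.
- prism_b: A second grey mortar prism, 160 x 40 x 40 mm, lying further to the right. Origin under its centre. Bystander.
Mind the look-alikes: they are no part of the job. Leave any blue or green look-alike of the sample_dish alone.

How it is judged:
On the way, in this order (a step that is already met when the one before it is completed fails the run):
1. the hood is pushed fully shut (value of joint hood below 0.03 rad), for 0.2 s.
2. with the hood shut, the start key is pressed down (value of joint hood below 0.03 rad and value of joint start_key above 0.003 m), for 0.05 s.
3. the start key is let go (value of joint start_key below 0.001 m), for 0.1 s.
At the end, for the whole second after the job is handed in: The hood is shut to within 0.03 rad (about 6 mm at its lip), all keys are up again, the dish is within 8 mm of where it lay and at rest, and every bystander within 20 mm of where it stood (value of joint hood below 0.03 rad and value of joint each of start_key, tare_key, menu_key below 0.001 m and distance of sample_dish from where it was at the start of the episode below 0.008 m and linear speed of sample_dish below 0.02 m/s and distance of each of sample_jar, spare_dishes, spatula, flow_mould, tamper, prism_a, prism_b from where it was at the start of the episode below 0.02 m); the robot touches nothing.
It fails at once if the hood is slammed (faster than 2 rad/s, about 0.4 m/s at its lip) (velocity of joint hood below -2 rad/s).
It fails at once if the hood is lifted or thrown back instead of pushed down (value of joint hood above 1.3 rad or (value of joint hood above 0.1 rad and velocity of joint hood above 0.6 rad/s)).
It fails at once if the start key is pressed while the hood is open, or another key is pressed ((value of joint start_key above 0.0015 m and value of joint hood above 0.05 rad) or value of joint any of tare_key, menu_key above 0.0015 m).
It fails at once if the dish (12 mm) or a bystander (30 mm) is shifted, tipped or lifted (distance of sample_dish from where it was at the start of the episode above 0.012 m or distance of any of sample_jar, spare_dishes, spatula, flow_mould, tamper, prism_a, prism_b from where it was at the start of the episode above 0.03 m).
It also fails if it takes over 43 s, if anything falls off the work surface, if the arm or the gripper's body presses on something with over 40 N, if the wrist force passes 120 N, or if a joint passes its speed limit or range.

### The arm

A 6-joint arm with a two-finger parallel gripper is mounted at the origin on the work surface. World frame = base frame: x ahead of the robot, y to its left, z up, the work surface at z = 0. Lengths are in m, angles in rad, forces in N, time in s.
With the tool pointing down it reaches from about 0.325 to 0.75 m from the base axis. Payload 7.6 kg.
Tool frame: the origin (TCP) lies between the finger pads; the fingertips stand 14 mm ahead of it and the grasp point (between the pads) lies 5 mm behind it; z points along the fingers, y is the line along which they close (so a half turn about z gives the same grasp; the last joint's range is limited). The gripper opens to 85 mm and grips with 20 to 120 N. Pads are 22 mm wide; open, the fingers measure 114 mm over their backs; the gripper's body (76 mm by 85 mm) begins 54 mm behind the grasp point. The pads swing forward as they close: fully open they stand 13 mm farther back than shut.
Start: joints at [1.123, 0.052, 1.401, -0, 1.689, -0.07], TCP at [0.194, 0.488, 0.245] pointing down, gripper open.
Joint ranges: [-2.9, 2.9], [-0.91, 2.17], [0.12, 2.37], [-1.06, 4.2], [0.26, 2.73], [-2.93, 2.93]. Speed limits (rad/s): [2.57, 2.57, 3.01, 3.14, 3.14, 3.14].

### API

Orientations are given as a rotation vector (axis times angle).
In Python, from station import r, eyes gives the robot as it stands.
- The arm moves only by the tool play_rows, never from a script. Its argument "plan" is a list of rows, each a list of 7 numbers: the shift along the tool's x, y, z in cm, then the turn, a rotation vector about the tool's x, y, z in rad, then the finger opening in cm, from 0 to 8.54. A call has 1 to 10 rows; each row is the pose to reach, as a shift and turn from the pose commanded when the call began, along the tool's axes at that moment; what a row does not reach only later rows make up. A row lasts 1/8 s, in which the tool goes at most 62.5 mm and 10.7 degrees, less where a joint would pass 70% of its speed; a pose out of reach is approached as far as the arm can. A call with a gripper value outside its range is refused whole. The fingers move at their own pace and stop on an object; "squeeze" is the grip in N (left out, the last holds). Time passes only in rows, so rows that repeat a pose let the fingers close. It gives the time, the measured TCP pose, the force, the opening and the grip force at its end, in the units of the state.
- r.observe(): the state, without advancing time (a new reading comes with each control period).
- eyes.capture(name): name is "scene" or "top"; returns a dict with "color" (480x640x3 uint8, red, green, blue), "fx", "fy", "cx", "cy" (pixels), "pose" (4x4, takes a point from camera to world coordinates). Camera axes: x right, y up, looking along -z (the intrinsics and any distortion apply to the point x, -y, -z); pixel columns grow to the right and rows downward; lengths in m; the calibration is good to about 2 mm. A picture is of the moment at which its call begins. There is no depth.
- r.job_done(): hands the job in; it is judged then, once.
Trained networks look in a picture, given as the dict that the camera call returned (one of the last four; its "shot" number tells which), for a name from the list of things; names that differ only in an ending like _2 or _b are one class to them, and where a whole thing is asked for, a point or a joint stands for the part that bears it (a point fixed in the world has none). Each returns a list of dicts, best first, with "score" (0 to 1); they miss things now and then, are a little off and sometimes report something else, mostly with a low value. They report only what shows in the picture. A call takes as long as a camera call. They do not tell look-alikes from the thing itself.
- eyes.silhouettes(picture, thing): "region" (480x640 bool, what is visible of it) and "rect" ([left, top, right, bottom] in pixels, round what is visible of it).
The state is a dict: "time_s": time; "joint_pos": joint angles; "dq": joint speeds; "joint_torque": joint torques, N m; "tcp_pos": TCP position; "ee_rot": TCP orientation; "wrist_force": force on the tool from outside, world axes, zero at the start; "wrist_torque": the same for the moment, N m; "finger_gap": finger opening in m; "grasp_force": force on a finger pad.
Only numpy, scipy, OpenCV 4.12 (cv2) and the standard library are available. Lean on these libraries where they do the work, as an engineer would, in place of code of your own. Each camera call takes 0.05 s, during which the arm holds its last target. There are 200 camera calls.

## Working session

There is one attempt and no reset: what is moved stays moved. The work goes in short steps, Python scripts to look and compute and a tool call to move; the robot and the scene stay as the last step left them, time stands still between calls to the robot, and variables do not carry over. Pictures are saved under pics/ and viewed, at most 10 in all, crops included, and the job is handed in when it is done.

Besides the shell and the picture viewer there is one more tool, called after ">>>" as name(argument=value, ...) on one line, values as JSON. play_rows: Moves the arm, as the interface text tells. Its arguments: {"type":"object","properties":{"plan":{"type":"array","items":{"type":"array","items":{"type":"number"}}},"squeeze":{"type":"number"}},"required":["plan"]}

```bash
ls; mkdir -p pics; python3 - <<'E'
from station import r, eyes
import cv2, numpy as np
s=r.observe(); print({k:np.round(v,3) for k,v in s.items()})
for n in ("scene","top"):
    p=eyes.capture(n); cv2.imwrite(f"pics/{n}0.png",p["color"][:,:,::-1])
    print(n,p["fx"],p["fy"],p["cx"],p["cy"],[k for k in p],np.round(p["pose"],4).tolist())
    for t in ("analyser","hood","hood_top","start_key","tare_key","menu_key","sample_dish","spare_dishes","sample_jar"):
        print(t,[(round(d["score"],2),np.round(d["rect"]).tolist()) for d in eyes.silhouettes(p,t)][:4])
E
```

```text
pics
{'time_s': np.float64(0.0), 'joint_pos': array([ 1.123,  0.053,  1.402, -0.   ,  1.689, -0.07 ]), 'dq': array([ 0.002, -0.   ,  0.   , -0.001,  0.001,  0.002]), 'joint_torque': array([ 1.0000e-03, -3.8167e+01, -3.6018e+01, -0.0000e+00,  6.0000e-03,
        0.0000e+00]), 'tcp_pos': array([0.194, 0.488, 0.244]), 'ee_rot': array([-5.900e-01, -3.085e+00,  2.000e-03]), 'wrist_force': array([-1.062, -0.618, -0.082]), 'wrist_torque': array([-0.018,  0.085, -0.012]), 'grasp_force': np.float64(0.0), 'finger_gap': np.float64(0.085)}
scene 471.8952358269733 471.8952358269733 321.9151081499591 243.6045496288289 ['color', 'fx', 'fy', 'cx', 'cy', 'pose', 'shot'] [[-0.5978, -0.5639, 0.5698, 1.3892], [0.8016, -0.4147, 0.4307, 0.6036], [-0.0066, 0.7142, 0.6999, 1.097], [0.0, 0.0, 0.0, 1.0]]
analyser [(0.84, [250.0, 182.0, 362.0, 288.0])]
hood [(0.72, [260.0, 185.0, 305.0, 258.0])]
hood_top [(0.57, [256.0, 184.0, 310.0, 258.0])]
start_key []
tare_key []
menu_key [(0.59, [246.0, 182.0, 362.0, 291.0])]
sample_dish [(0.92, [229.0, 276.0, 261.0, 298.0]), (0.67, [201.0, 260.0, 227.0, 282.0]), (0.45, [
[... 238 characters left out ...]
 'cy', 'pose', 'shot'] [[0.0162, 0.9969, -0.0774, 0.4459], [-0.9999, 0.0166, 0.0043, -0.0139], [0.0055, 0.0773, 0.997, 1.7192], [0.0, 0.0, 0.0, 1.0]]
analyser [(0.68, [297.0, 196.0, 385.0, 317.0]), (0.3, [277.0, 209.0, 297.0, 234.0])]
hood [(0.79, [316.0, 196.0, 381.0, 243.0])]
hood_top [(0.69, [314.0, 197.0, 381.0, 239.0])]
start_key [(0.5, [353.0, 296.0, 366.0, 302.0])]
tare_key []
menu_key [(0.54, [325.0, 238.0, 363.0, 261.0])]
sample_dish [(0.9, [381.0, 159.0, 413.0, 186.0]), (0.86, [343.0, 158.0, 372.0, 187.0]), (0.68, [396.0, 301.0, 426.0, 336.0]), (0.64, [326.0, 238.0, 360.0, 261.0])]
spare_dishes [(0.77, [385.0, 255.0, 418.0, 284.0])]
sample_jar [(0.64, [278.0, 210.0, 295.0, 233.0])]
```

```bash
python3 - <<'E'
import cv2
a=cv2.imread("pics/top0.png")[140:350,240:450]; cv2.imwrite("pics/top_c.png",cv2.resize(a,(600,600),interpolation=cv2.INTER_CUBIC))
a=cv2.imread("pics/scene0.png")[160:310,190:390]; cv2.imwrite("pics/scene_c.png",cv2.resize(a,(800,600),interpolation=cv2.INTER_CUBIC))
E
```

```text
(no output)
```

View pics/top_c.png

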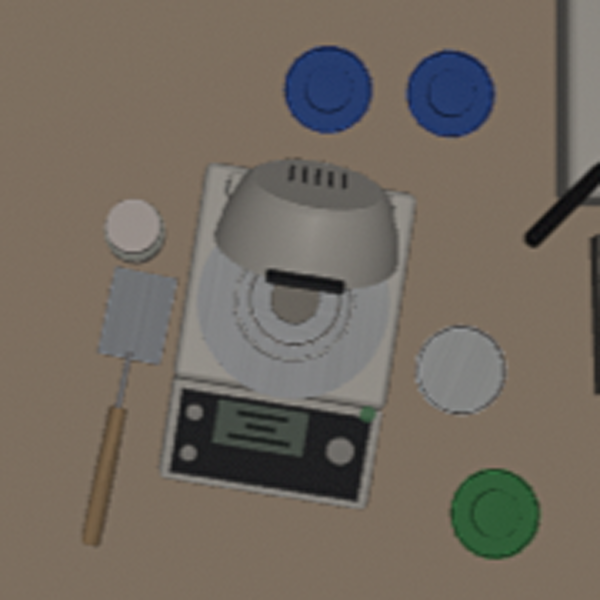

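View pics/scene_c.png

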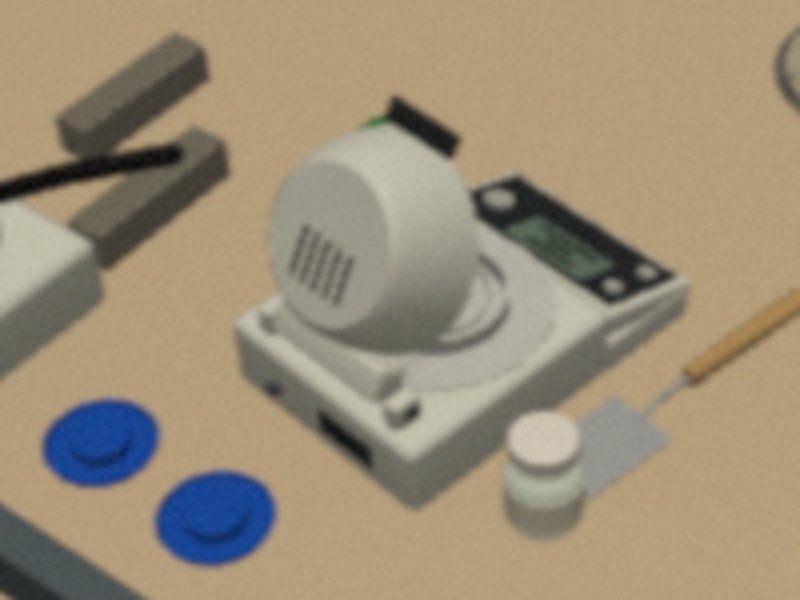

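The top crop shows the analyser with its front facing the robot (down in the image). The start key is at (340,451), with tare at (194,412) and menu at (188,453). The lip runs from (268,276) to (342,288). The look-alike discs are blue at (328,89) and (450,93) and green at (495,513), and the spare dishes are at (460,369). In the scene crop the hood top disc is centred near (330,243), the lip spans (395,105)–(458,148) and the start key is at (498,198).

Next I fit the pose from these points.

```bash
cat > h.py <<'E'
import numpy as np
from station import r, eyes
from scipy.optimize import least_squares
from scipy.spatial.transform import Rotation as R
def proj(p,P):
    T=np.linalg.inv(p["pose"]); q=P@T[:3,:3].T+T[:3,3]
    return np.c_[p["cx"]+p["fx"]*q[:,0]/-q[:,2], p["cy"]+p["fy"]*q[:,1]/q[:,2]]
def world(P,x): c,s=np.cos(x[2]),np.sin(x[2]); return np.asarray(P)@np.array([[c,s,0],[-s,c,0],[0,0,1]])+[x[0],x[1],0]
def hood(P,a): # shut offsets from hinge (x,y,z) -> analyser frame, front rises with a
    P=np.asarray(P,float); c,s=np.cos(a),np.sin(a)
    return np.c_[P[:,0]*c+P[:,2]*s, P[:,1], -P[:,0]*s+P[:,2]*c]+[.130,0,.087]
E
cat > fit.py <<'E'
from h import *
top=eyes.capture("top"); sc=eyes.capture("scene")
t=lambda a: np.array(a)/(600/210)+[240,140]
s=lambda a: np.array(a)/4+[190,160]
A=[[.155,.105,.075],[.155,-.105,.075],[-.06,-.105,.075],[-.06,.105,.075],[-.155,.105,.049],[-.155,-.105,.049]]
At=t([[208,165],[414,194],[384,405],[175,378],[165,478],[367,506]])
B=[A[0],A[1],A[4]]; Bs=s([[416,456],[238,322],[688,285]])
# unknown: pose(3), hood angle, lip height l, keys xy (3x2)
def keyP(k): # console surface+6mm
    k=k.reshape(-1,2); return np.c_[k, .075+(k[:,0]+.06)*np.tan(.27)+.006]
Kt=t([[340,451],[194,412],[188,453]]); Ks=s([[498,197],[613,286],[647,271]])
def res(x):
    H=hood([[-.1,0,.055],[-.202,.035,x[4]],[-.202,-.035,x[4]]],x[3])
    K=world(keyP(x[5:]),x)
    return np.r_[proj(top,world(A,x))-At, proj(sc,world(B,x))-Bs,
      proj(top,world(H[1:],x))-t([[268,276],[342,288]]),
      proj(sc,world(H,x))-s([[330,243],[458,143],[393,103]]), proj(top,K)-Kt, proj(sc,K)-Ks].ravel()
x0=np.r_[.42,-.02,-.1,1.,0,-.11,-.07,-.08,.075,-.12,.075]
f=least_squares(res,x0,loss="soft_l1"); x=f.x
print(np.round(x,4)); print(np.round(res(x).reshape(-1,2),1).tolist())
print("key world",world(keyP(x[5:]),x).round(4).tolist())
print("hood top, lip, hinge",world(hood([[-.1,0,.055],[-.202,0,x[4]],[0,0,0]],x[3]),x).round(4).tolist())
np.save("x.npy",x)
E
python3 fit.py
```

```text
[ 0.5415 -0.0998 -0.125   1.0596  0.002  -0.1056 -0.0665 -0.0882  0.0794
 -0.1286  0.0799]
[[-2.0, -1.4], [0.3, -1.0], [0.6, 1.5], [-1.4, 0.2], [-2.6, -0.9], [1.0, -0.1], [-0.4, 0.5], [-2.3, -0.6], [0.5, -2.7], [-1.6, 0.2], [0.6, 0.0], [0.2, 0.3], [0.0, -2.1], [-0.6, -2.4], [-0.3, -0.2], [-0.4, -0.3], [-0.5, -0.2], [0.0, -1.4], [-0.0, -2.0], [-0.2, -1.7]]
key world [[0.4284, -0.1525, 0.0684], [0.4639, -0.01, 0.0732], [0.4238, -0.0044, 0.062]]
hood top, lip, hinge [[0.6695, -0.1159, 0.2011], [0.5741, -0.1039, 0.2641], [0.6705, -0.116, 0.087]]
```

```bash
cat >> h.py <<'E'
X=None
def goal(P,tilt=0.,yaw=None):
    """analyser-frame tip point -> TCP pos, R. tool y along analyser y, tool z down, tilted 'tilt' toward +x"""
    x=np.load("x.npy")
    M=R.from_euler("z",x[2])*R.from_matrix([[-1,0,0],[0,1,0],[0,0,-1]])*R.from_euler("y",tilt)
    # tool y turn by tilt: check sign so tool z gains +x
    if tilt and (R.from_euler("z",-x[2])*M).apply([0,0,1])[0]*tilt<0: M=R.from_euler("z",x[2])*R.from_matrix([[-1,0,0],[0,1,0],[0,0,-1]])*R.from_euler("y",-tilt)
    return world([P],x)[0]-M.apply([0,0,.014]),M
def row(P,M,s,Ms=None):
    R0=R.from_rotvec(s["ee_rot"]); 
    return np.r_[R0.inv().apply(P-s["tcp_pos"])*100,(R0.inv()*M).as_rotvec()].round(3).tolist()
def push(a,c=0.,l=.145): # tip centre so that its front lower corner is on hood top, clearance c
    return hood([[-l,0,.055+c]],a)[0]+[.011,0,0]
E
python3 - <<'E'
from h import *
s=r.observe()
for n,w in (("via",[.60,.2,.33]),("behind",[.72,-.12,.33])):
    M=goal([0,0,0])[1]; print(n,row(np.array(w),M,s))
for c in (.03,.01): print("pre",c,goal(push(1.06,c))[0])
E
```

```text
via [-48.394, -11.782, -8.467, 0.0, 0.0, -0.253]
behind [-71.351, -37.099, -8.47, 0.0, 0.0, -0.253]
pre 0.03 [ 0.68462883 -0.11776159  0.26904567]
pre 0.01 [ 0.66731785 -0.11558633  0.25926823]
```

>>> play_rows(plan=[[0,0,-4,0,0,0,0],[-3,-1,-8.5,0,0,-0.1,0],[-48.4,-11.8,-8.5,0,0,-0.25,0],[-48.4,-11.8,-8.5,0,0,-0.25,0],[-48.4,-11.8,-8.5,0,0,-0.25,0],[-48.4,-11.8,-8.5,0,0,-0.25,0],[-48.4,-11.8,-8.5,0,0,-0.25,0],[-48.4,-11.8,-8.5,0,0,-0.25,0],[-48.4,-11.8,-8.5,0,0,-0.25,0],[-48.4,-11.8,-8.5,0,0,-0.25,0]], squeeze=20)

```text
time_s: 2.35
tcp_pos: [0.602, 0.1972, 0.3292]
ee_rot: [-0.205, -3.134, 0.001]
wrist_force: [-0.2, 0.4, -0.1]
finger_gap: 0.0005
grasp_force: 0.0
```

```bash
python3 - <<'E'
from h import *
s=r.observe(); print(s["tcp_pos"],s["joint_pos"],s["finger_gap"])
M=goal([0,0,0])[1]; print(row(np.array([.72,-.12,.33]),M,s))
print(row(goal(push(1.06,.03))[0],M,s))
E
```

```text
[0.60203324 0.19723764 0.32920541] [ 2.58426163e-01  3.73868983e-01  8.66239861e-01 -2.66705012e-04
  1.90273739e+00 -1.18168908e+00] 0.000473882290384908
[-15.833, -29.915, -0.075, -0.001, -0.001, -0.006]
[-12.303, -30.15, 6.024, -0.001, -0.001, -0.006]
```

>>> play_rows(plan=[[-6,0,0,0,0,0,0],[-12,-5,0,0,0,0,0],[-15.8,-30,0,0,0,0,0],[-15.8,-30,0,0,0,0,0],[-15.8,-30,0,0,0,0,0],[-15.8,-30,0,0,0,0,0],[-15.8,-30,0,0,0,0,0],[-14,-30,3,0,0,0,0],[-12.5,-30,6,0,0,0,0],[-12.5,-30,6,0,0,0,0]])

```text
time_s: 3.6
tcp_pos: [0.6841, -0.1124, 0.2663]
ee_rot: [-0.199, -3.127, -0.003]
wrist_force: [-0.1, -0.0, -0.1]
finger_gap: -0.0001
grasp_force: 0.0
```

```bash
python3 - <<'E'
from h import *
import cv2
s=r.observe(); print(s["tcp_pos"],s["ee_rot"])
p=eyes.capture("scene"); q=eyes.capture("top")
tip=R.from_rotvec(s["ee_rot"]).apply([0,0,.014])+s["tcp_pos"]
x=np.load("x.npy"); H=world(hood([[-.145,0,.055],[-.16,0,.055],[-.04,0,.055]],x[3]),x)
out=[]
for n,c,b in (("s",p,(190,150,350,290)),("t",q,(270,140,430,280))):
    print(n,proj(c,np.vstack([tip,H])).round(1).tolist())
    out.append(cv2.resize(c["color"][b[1]:b[3],b[0]:b[2],::-1],(400,350),interpolation=cv2.INTER_CUBIC))
cv2.imwrite("pics/pre.png",np.hstack(out))
a=goal(push(1.06,0))[0]; print(row(a,goal([0,0,0])[1],s))
E
```

```text
[ 0.68413538 -0.11243806  0.26632064] [-1.98664583e-01 -3.12723526e+00 -2.52372020e-03]
s [[268.7, 210.5], [277.4, 206.9], [279.0, 202.1], [266.5, 239.5]]
t [[349.9, 195.5], [349.7, 210.6], [349.6, 212.7], [349.9, 196.3]]
[2.491, -0.528, 1.214, 0.001, -0.008, -0.002]
```

View pics/pre.png

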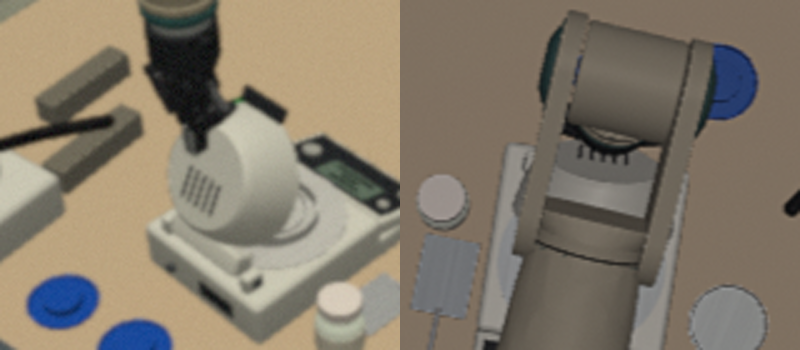

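The left panel shows the closed fingertips at panel (195,150), which is full-image (268,210). That matches the projected tip, just behind the upper part of the hood's top disc, and clear. Next I compute the push arc.

```bash
python3 - <<'E'
from h import *
s=r.observe()
for a in (1.06,1.0,.95,.9,.85,.8,.75,.7,.65): print(a,row(goal(push(a))[0],goal([0,0,0])[1],s)[:3])
E
```

```text
1.06 [2.743, -0.492, 1.778]
1.0 [3.659, -0.493, 1.94]
0.95 [4.414, -0.495, 2.118]
0.9 [5.159, -0.496, 2.332]
0.85 [5.892, -0.498, 2.584]
0.8 [6.612, -0.499, 2.872]
0.75 [7.316, -0.5, 3.196]
0.7 [8.004, -0.502, 3.555]
0.65 [8.672, -0.503, 3.947]
```

>>> play_rows(plan=[[0.8,-0.5,1.2,0,0,0,0],[1.6,-0.5,1.6,0,0,0,0],[2.2,-0.5,1.75,0,0,0,0],[2.7,-0.5,1.8,0,0,0,0],[3.2,-0.5,1.85,0,0,0,0],[3.7,-0.5,1.95,0,0,0,0],[4.4,-0.5,2.1,0,0,0,0],[5.2,-0.5,2.35,0,0,0,0],[5.9,-0.5,2.6,0,0,0,0],[6.6,-0.5,2.85,0,0,0,0]])

```text
time_s: 4.95
tcp_pos: [0.6191, -0.11, 0.2416]
ee_rot: [-0.2, -3.135, -0.001]
wrist_force: [2.2, 1.4, 1.9]
finger_gap: 0.0002
grasp_force: 1.8
```

```bash
python3 - <<'E'
from h import *
import cv2
p=eyes.capture("scene"); s=r.observe(); print(s["tcp_pos"],s["ee_rot"],s["wrist_force"])
tip=R.from_rotvec(s["ee_rot"]).apply([0,0,.014])+s["tcp_pos"]
cv2.imwrite("pics/mid.png",cv2.resize(p["color"][140:300,190:390,::-1],(600,480),interpolation=cv2.INTER_CUBIC))
print(proj(p,tip[None]))
for a in (.8,.75,.7,.65,.6,.55,.5,.45,.4,.35,.3,.25): print(a,row(goal(push(a))[0],goal([0,0,0])[1],s)[:3])
E
```

```text
[ 0.61843733 -0.11010434  0.24113196] [-2.00564833e-01 -3.13377861e+00 -1.84895003e-04] [0.38388906 1.33396116 2.48336784]
[[285.15851052 205.55217112]]
0.8 [-0.179, 0.066, -0.221]
0.75 [0.524, 0.064, 0.106]
0.7 [1.21, 0.062, 0.467]
0.65 [1.877, 0.06, 0.862]
0.6 [2.524, 0.058, 1.29]
0.55 [3.148, 0.057, 1.75]
0.5 [3.749, 0.055, 2.24]
0.45 [4.324, 0.053, 2.76]
0.4 [4.873, 0.052, 3.308]
0.35 [5.393, 0.05, 3.882]
0.3 [5.884, 0.049, 4.482]
0.25 [6.345, 0.047, 5.106]
```

View pics/mid.png

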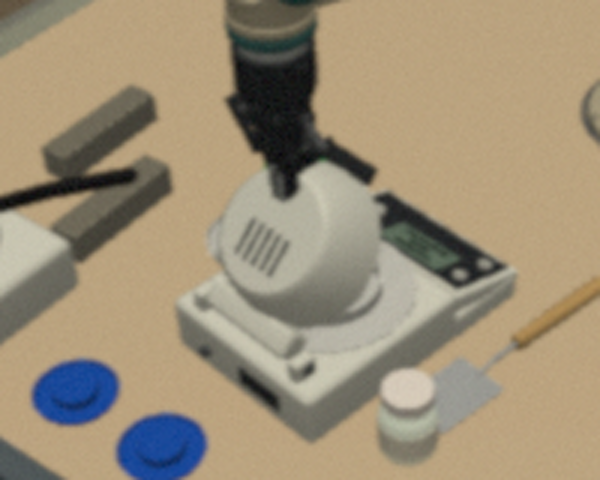

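The hood has tipped from 1.06 to about 0.78 rad, with the tip still on the front part of the disc at about (285,190) in the crop. I continue along the arc.

>>> play_rows(plan=[[0.5,0,0.15,0,0,0,0],[1.2,0,0.5,0,0,0,0],[1.9,0,0.9,0,0,0,0],[2.5,0,1.3,0,0,0,0],[3.15,0,1.75,0,0,0,0],[3.75,0,2.25,0,0,0,0],[4.3,0,2.75,0,0,0,0],[4.85,0,3.3,0,0,0,0],[5.4,0,3.9,0,0,0,0],[5.9,0,4.5,0,0,0,0]])

```text
time_s: 6.25
tcp_pos: [0.5606, -0.1026, 0.1964]
ee_rot: [-0.2, -3.135, -0.0]
wrist_force: [-0.4, 2.3, 3.9]
finger_gap: 0.0
grasp_force: 1.8
```

```bash
python3 - <<'E'
from h import *
s=r.observe(); print(s["tcp_pos"],s["ee_rot"],s["wrist_force"])
for a in (.3,.25,.2,.15,.1,.05,.0,-.05): print(a,row(goal(push(a))[0],goal([0,0,0])[1],s)[:3])
E
```

```text
[ 0.56060431 -0.10257527  0.19644257] [-2.00437669e-01 -3.13478847e+00 -3.80552908e-04] [-0.43125143  2.29589812  3.91588908]
0.3 [0.058, 0.039, 0.005]
0.25 [0.52, 0.038, 0.628]
0.2 [0.949, 0.037, 1.274]
0.15 [1.346, 0.035, 1.94]
0.1 [1.709, 0.034, 2.625]
0.05 [2.037, 0.033, 3.327]
0.0 [2.33, 0.032, 4.045]
-0.05 [2.586, 0.031, 4.777]
```

>>> play_rows(plan=[[0.5,0,0.6,0,0,0,0],[0.95,0,1.25,0,0,0,0],[1.35,0,1.95,0,0,0,0],[1.7,0,2.6,0,0,0,0],[2.0,0,3.2,0,0,0,0],[2.1,0,3.5,0,0,0,0],[2.2,0,3.7,0,0,0,0],[2.3,0,3.85,0,0,0,0],[2.3,0,3.95,0,0,0,0],[2.3,0,3.95,0,0,0,0]])

```text
time_s: 7.5
tcp_pos: [0.5382, -0.0999, 0.1572]
ee_rot: [-0.201, -3.135, 0.0]
wrist_force: [-1.6, 1.1, 2.1]
finger_gap: -0.0001
grasp_force: 0.9
```

```bash
python3 - <<'E'
from h import *
s=r.observe(); print(s["tcp_pos"],s["wrist_force"]); print(row(goal(push(0))[0],goal([0,0,0])[1],s)[:3])
E
```

```text
[ 0.53818316 -0.09987699  0.15717686] [-1.60594892  1.14083798  2.14919607]
[0.073, 0.051, 0.118]
```

>>> play_rows(plan=[[0,0,0.1,0,0,0,0],[0,0,0.2,0,0,0,0],[0,0,0.3,0,0,0,0],[0,0,0.3,0,0,0,0]])

```text
time_s: 8.0
tcp_pos: [0.5382, -0.0999, 0.156]
ee_rot: [0.201, 3.135, -0.001]
wrist_force: [-7.4, 1.5, 11.8]
finger_gap: 0.0
grasp_force: 6.0
```

>>> play_rows(plan=[[0,0,0.1,0,0,0,0],[0,0,0.1,0,0,0,0],[0,0,0,0,0,0,0],[0,0,-0.5,0,0,0,0],[0,0,-2,0,0,0,0],[0,0,-5,0,0,0,0],[0,15,-9,0,0,0,0],[0,15,-9,0,0,0,0],[0,15,-9,0,0,0,0],[0,15,-9,0,0,0,0]])

```text
time_s: 9.25
tcp_pos: [0.5578, 0.0508, 0.2456]
ee_rot: [0.195, 3.133, 0.0]
wrist_force: [-0.3, -0.9, -0.5]
finger_gap: -0.0
grasp_force: 0.0
```

```bash
python3 - <<'E'
from h import *
import cv2
s=r.observe(); print(s["tcp_pos"],s["ee_rot"],s["wrist_force"])
p=eyes.capture("top"); q=eyes.capture("scene")
cv2.imwrite("pics/shut.png",np.hstack([cv2.resize(c["color"][b[1]:b[3],b[0]:b[2],::-1],(400,400),interpolation=cv2.INTER_CUBIC) for c,b in((p,(295,200,395,325)[:2]+(415,320)),(q,(240,165,370,295)))]))
for n,c in (("t",p),("s",q)): print(n,proj(c,np.array([[.4284,-.1525,.0684]])),[(round(d["score"],2),np.round(d["rect"]).tolist()) for d in eyes.silhouettes(c,"start_key")])
E
```

```text
[0.5578493  0.05075562 0.24558721] [1.95430552e-01 3.13339148e+00 4.92455198e-04] [-0.30440376 -0.88702604 -0.47449752]
t [[358.72555609 297.6156822 ]] []
s [[314.53555547 207.86358005]] []
```

View pics/shut.png

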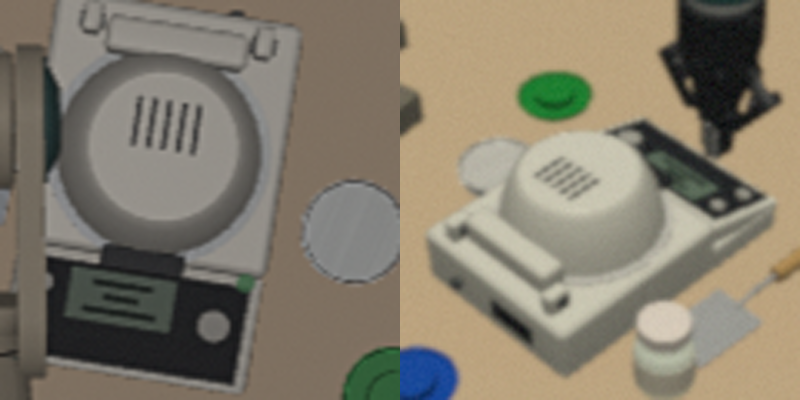

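The top panel shows the hood shut, with the lip flat on the deck front, and the start key at (212,326), i.e. full-image (358.6,297.8). My estimate projects to (358.7,297.6). The dish is hidden under the hood and nothing else has moved. Next is the key press, with the tool tilted 0.27 rad along the key axis.

```bash
python3 - <<'E'
from h import *
s=r.observe(); x=np.load("x.npy")
n=np.array([-np.sin(.27),0,np.cos(.27)]); k=np.array([x[5],x[6],.075+(x[5]+.06)*np.tan(.27)+.006])
for d in (.08,.03,.005,0):
    P,M=goal(k+n*d,.27); print(d,P.round(4),M.apply([0,0,1]).round(3),row(P,M,s))
E
```

```text
0.08 [ 0.4035 -0.1494  0.159 ] [ 0.265 -0.033 -0.964] [12.701, -21.537, 8.511, -0.001, -0.271, -0.004]
0.03 [ 0.4168 -0.1511  0.1108] [ 0.265 -0.033 -0.964] [11.364, -21.53, 13.329, -0.001, -0.271, -0.004]
0.005 [ 0.4234 -0.1519  0.0867] [ 0.265 -0.033 -0.964] [10.696, -21.527, 15.738, -0.001, -0.271, -0.004]
0 [ 0.4247 -0.1521  0.0819] [ 0.265 -0.033 -0.964] [10.562, -21.526, 16.22, -0.001, -0.271, -0.004]
```

>>> play_rows(plan=[[12.7,-21.5,0,0,-0.27,0,0],[12.7,-21.5,0,0,-0.27,0,0],[12.7,-21.5,0,0,-0.27,0,0],[12.7,-21.5,0,0,-0.27,0,0],[12.7,-21.5,0,0,-0.27,0,0],[12.7,-21.5,4,0,-0.27,0,0],[12.7,-21.5,8.5,0,-0.27,0,0],[11.4,-21.5,13.3,0,-0.27,0,0],[11.4,-21.5,13.3,0,-0.27,0,0],[11.4,-21.5,13.3,0,-0.27,0,0]])

```text
time_s: 10.7
tcp_pos: [0.4177, -0.15, 0.1131]
ee_rot: [0.183, 2.864, -0.026]
wrist_force: [-0.3, -0.2, -0.4]
finger_gap: 0.0003
grasp_force: 0.0
```

```bash
python3 - <<'E'
from h import *
import cv2
q=eyes.capture("scene"); s=r.observe(); x=np.load("x.npy")
n=np.array([-np.sin(.27),0,np.cos(.27)]); k=np.array([x[5],x[6],.075+(x[5]+.06)*np.tan(.27)+.006])
for d in (.005,0,-.004): print(d,row(*goal(k+n*d,.27),s))
print(s["wrist_force"])
cv2.imwrite("pics/key.png",cv2.resize(q["color"][150:270,260:380,::-1],(480,480),interpolation=cv2.INTER_CUBIC))
E
```

```text
0.005 [0.188, -0.103, 2.754, -0.002, 0.003, -0.002]
0 [0.19, -0.103, 3.254, -0.002, 0.003, -0.002]
-0.004 [0.191, -0.102, 3.654, -0.002, 0.003, -0.002]
[-0.06856609 -0.03115116  0.544427  ]
```

View pics/key.png

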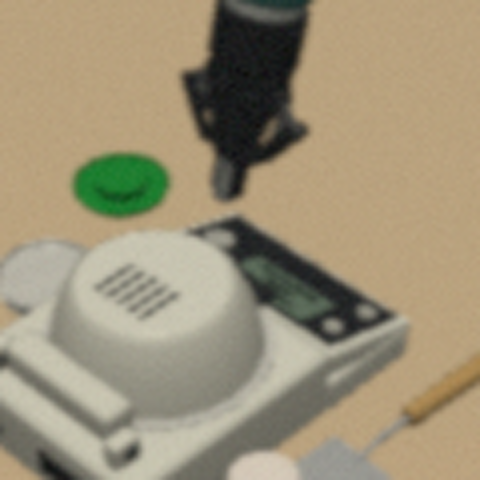

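The closed tip at (228,197) is 3 cm off the start key at (219,238), and the hood is shut. I descend until I feel contact.

>>> play_rows(plan=[[0.2,-0.1,1.5,0,0,0,0],[0.2,-0.1,2.5,0,0,0,0],[0.2,-0.1,3.0,0,0,0,0],[0.2,-0.1,3.2,0,0,0,0],[0.2,-0.1,3.4,0,0,0,0],[0.2,-0.1,3.5,0,0,0,0],[0.2,-0.1,3.5,0,0,0,0]])

```text
time_s: 11.62
tcp_pos: [0.4242, -0.1517, 0.0771]
ee_rot: [0.183, 2.866, -0.025]
wrist_force: [-0.1, -0.7, -0.1]
finger_gap: -0.0003
grasp_force: 0.0
```

>>> play_rows(plan=[[0,0,0.1,0,0,0,0],[0,0,0.2,0,0,0,0],[0,0,0.3,0,0,0,0],[0,0,0.3,0,0,0,0]])

```text
time_s: 12.12
tcp_pos: [0.4251, -0.1518, 0.0743]
ee_rot: [0.183, 2.866, -0.025]
wrist_force: [-1.2, 0.6, 2.5]
finger_gap: 0.0003
grasp_force: 1.5
```

>>> play_rows(plan=[[0,0,0.1,0,0,0,0],[0,0,0.2,0,0,0,0],[0,0,0.3,0,0,0,0],[0,0,0.3,0,0,0,0]])

```text
time_s: 12.62
tcp_pos: [0.4257, -0.152, 0.0726]
ee_rot: [0.183, 2.867, -0.025]
wrist_force: [-13.7, 4.8, 19.8]
finger_gap: 0.0001
grasp_force: 11.2
```

>>> play_rows(plan=[[0,0,-0.2,0,0,0,0],[0,0,-0.2,0,0,0,0]])

```text
time_s: 12.88
tcp_pos: [0.4254, -0.1519, 0.0734]
ee_rot: [0.183, 2.866, -0.025]
wrist_force: [-1.3, 0.1, 3.7]
finger_gap: -0.0001
grasp_force: 1.9
```

>>> play_rows(plan=[[0,0,-0.1,0,0,0,0],[0,0,-0.1,0,0,0,0]])

```text
time_s: 13.12
tcp_pos: [0.4251, -0.1518, 0.0742]
ee_rot: [0.183, 2.866, -0.025]
wrist_force: [0.3, -0.3, 2.6]
finger_gap: 0.0003
grasp_force: 1.6
```

>>> play_rows(plan=[[0,0,-0.1,0,0,0,0],[0,0,-0.1,0,0,0,0]])

```text
time_s: 13.38
tcp_pos: [0.4248, -0.1518, 0.0752]
ee_rot: [0.183, 2.866, -0.025]
wrist_force: [0.4, -1.1, 3.0]
finger_gap: -0.0007
grasp_force: 1.2
```

>>> play_rows(plan=[[0,0,-0.1,0,0,0,0],[0,0,-0.1,0,0,0,0]])

```text
time_s: 13.62
tcp_pos: [0.4244, -0.1516, 0.0759]
ee_rot: [0.184, 2.866, -0.025]
wrist_force: [1.2, 0.4, 2.5]
finger_gap: 0.0002
grasp_force: 0.8
```

>>> play_rows(plan=[[0,0,-0.1,0,0,0,0],[0,0,-0.1,0,0,0,0]])

```text
time_s: 13.88
tcp_pos: [0.4239, -0.1515, 0.0767]
ee_rot: [0.183, 2.867, -0.024]
wrist_force: [0.3, 0.2, 1.0]
finger_gap: -0.0001
grasp_force: 0.5
```

The force fell smoothly from 3.7 N to 1 N over more than 3.3 mm, which is the key's spring, so the key was fully down. I retreat now.

>>> play_rows(plan=[[0,0,-1,0,0,0,0],[0,0,-4,0,0,0,0],[0,0,-9,0,0,0,0],[0,0,-14,0,0,0,0],[0,6,-16,0,0,0,0],[0,12,-16,0,0,0,0],[0,18,-16,0,0,0,0],[0,24,-16,0,0,0,0],[0,24,-16,0,0,0,0],[0,24,-16,0,0,0,0]])

```text
time_s: 15.12
tcp_pos: [0.4122, 0.0916, 0.2314]
ee_rot: [0.182, 2.866, -0.025]
wrist_force: [-0.5, -0.0, -0.2]
finger_gap: -0.0001
grasp_force: 0.0
```

```bash
python3 - <<'E'
from h import *
import cv2
p=eyes.capture("top"); q=eyes.capture("scene")
print(r.observe()["tcp_pos"])
cv2.imwrite("pics/end.png",np.hstack([cv2.resize(c["color"][b[1]:b[3],b[0]:b[2],::-1],(400,400),interpolation=cv2.INTER_CUBIC) for c,b in((p,(260,180,400,320)),(q,(240,165,370,295)))]))
E
```

```text
[0.41242681 0.09048742 0.23140663]
```

View pics/end.png

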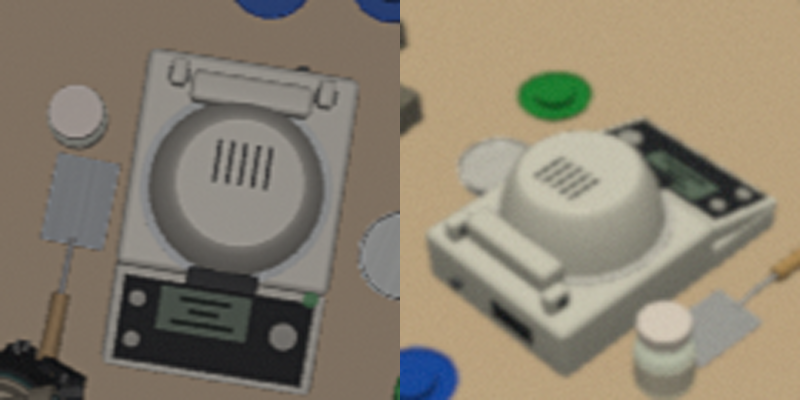

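The hood is shut, with the lip at (222,277). The start key at (283,336) and the small keys at (137,298) and (131,338) are up. The jar and spatula have not moved, and the arm is clear at z 0.23.

```bash
python3 -c "
from station import r
print(r.job_done())"
```

```text
the job is handed in; nothing more can be done
None
```

I pushed the hood shut, pressed the start key fully down and let it go, then handed the job in at about 15 s; the final pictures show the hood shut and the jar, spatula and spare dishes undisturbed, but no verdict came back.

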